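Free the pawl with the rod and let the boiler basket down

TASK

The boiler basket is up and hanging on its pawl. Take the wooden-handled rod from the tray, feel for the pawl's finger with it from below, lift the pawl off the rack and, keeping it off, go down with it so that the basket sinks at its own damped pace all the way into the pan: press lightly, never let the rod carry the basket's weight, and keep your hand off the lift. Then take the rod away, lay it back in the tray, and leave the other things where they are.

Things in the scene. Friction and masses are not known exactly. Their poses are not given: they have to be found in the camera images.
- lift: Basket lift, fixed: a 30 mm square post 428 mm tall with a toothed rack (pitch 6 mm) on its +y face, a roller carriage on it (two cheek plates 84 mm wide in y, spanning x -25 to +25 mm) and, beside it in -y, a boiler pan. Origin at the foot of the post on its axis, z up, x away from the robot, y to the side where the pawl's finger sticks out.
- pan_rim (a point): Centre of the boiler pan's mouth: pan radius 95 mm, rim 105 mm above the bench, on a base 225 mm square and 28 mm high, at y = -155 mm of the lift. The basket hangs over it on the carriage's arm.
- carriage (a joint): Height of carriage and basket over the lowest stop, m: 0 = fully down in the pan, about 0.035 to 0.065 at the start. They weigh 1.3 to 1.8 kg (the load varies) and hang on the pawl. Once freed they sink by themselves on a damper, at about 8 to 12 mm/s, 1 mm/s less for each 1.4 N that bears them up. One rack tooth = 0.006.
- basket_floor (a point): Middle of the underside of the wire basket (radius 72 mm, 60 mm high); 45 mm above the bench when fully down. A black pull handle on the carriage's arm is the highest part above it, 169 mm higher.
- pawl_pin (a point): The pawl's pin (axis along the lift's x), on the carriage: y = 26 mm of the lift, 200 mm + carriage above the bench. Its finger is a dark flat steel bar, 14 mm wide (x), 6 mm thick, that sticks out along the lift's +y to a 16 mm ball 114 mm from the pin. Straight, its underside would be 3 mm below the pin; nothing is below it. The first 16 mm lie between the cheek plates.
- lift_place (a point): Where the underside of a straight finger, pawl in the rack, would be 85 mm out from the pin: lift it about here. The point goes with the carriage, not with the finger, which has been bent in use 36 mm out from the pin, differently each time: here it is up to 13 mm higher or lower. Raised 11.5 mm from rest, the pawl's toe is clear of all teeth; let go, it springs back in.
- buffer_seat (a point): Rubber buffer on the carriage above the finger, 30 mm out from the pin; it meets the finger just before the toe is clear. Forces up at 85 mm from the pin: 2 to 4 N frees the loaded pawl; 3 N holds it just clear; then each further mm adds about 1.4 N, until the rod carries the whole weight (12 to 17 N). More than 6 N from the rod anywhere on the lift damages it.
- rod: Release rod, 170 g, loose in the tray, lying level along its own x: wooden handle 26 x 26 mm, 130 mm long, then a straight steel rod of 8 mm diameter, 102 mm long, with a rounded end. Origin under the front end of the handle at its underside; +x towards the steel tip; the axis is 13 mm above the origin.
- rod_grip (a point): Good place to grip: on the rod's axis in the handle, 22 mm behind the handle's front end (near the centre of mass), 124 mm behind the tip.
- rod_tip (a point): Tip of the steel rod, on its axis.
- rod_butt (a point): Rear end of the handle, on its axis.
- tray: Shallow steel tray, fixed: 325 (x) x 176 (y) mm outside, walls 3 mm thick and 40 mm high, floor 3 mm thick. Origin at the centre of its underside.
- spoon: Black-handled spoon, 240 mm, lying in the tray beside the rod: leave alone.
- bowl: Small steel bowl, radius 60 mm, 50 mm high: leave alone. Origin under its centre.
- bottle_a: Squeeze bottle, radius 28 mm, 170 mm high: leave alone.
- bottle_b: Squeeze bottle, radius 28 mm, 170 mm high: leave alone.
- jar: Jar, radius 38 mm, 100 mm high: leave alone.
- cup: Steel cup, radius 42 mm, 95 mm high: leave alone.
- insert_pan: Steel insert pan 176 x 108 x 65 mm: leave alone.
Mind the look-alikes: they are no part of the job. Of the things that look like the rod, the larger one is meant.

How it is judged:
By the outcome, as a careful person would: the job done as asked, in the order asked, and still so for the second after the job is handed in, with the robot touching nothing.
It also fails if it takes over 72 s, if anything falls off the work surface, if the arm or the gripper's body presses on something with over 40 N, if the wrist force passes 120 N, or if a joint passes its speed limit or range.

ROBOT

A 6-joint arm with a two-finger parallel gripper is mounted at the origin on the work surface. World frame = base frame: x ahead of the robot, y to its left, z up, the work surface at z = 0. Lengths are in m, angles in rad, forces in N, time in s.
With the tool pointing down it reaches from about 0.275 to 0.75 m from the base axis. Payload 10.2 kg.
Tool frame: the origin (TCP) lies on the front face of the gripper's body, between the roots of the fingers; the fingertips stand 64 mm ahead of it and the grasp point (between the pads) lies 45 mm ahead of it; y points along the fingers, x is the direction in which the jaws open and shut, and the axes are right-handed (so a half turn about y gives the same grasp; the last joint's range is limited). The gripper opens to 88 mm and grips with 3 to 60 N. Pads are 18 mm wide; open, the fingers measure 123 mm over their backs; the gripper's body (75 mm by 187 mm) begins 45 mm behind the grasp point.
Start: joints at [-1.375, 0.313, 1.498, -0, 1.331, -0.223], TCP at [0.213, -0.48, 0.303] pointing down, gripper open.
Joint ranges: [-2.94, 2.94], [-0.97, 2.17], [0.19, 2.56], [-1.23, 4.37], [0.02, 3.11], [-2.88, 2.88]. Speed limits (rad/s): [2.39, 2.39, 3.01, 3.14, 3.14, 3.14].

INTERFACE

Orientations are given as a rotation vector (axis times angle).
In Python, from plant import sensors, imaging, workorder gives the robot as it stands.
- The arm moves only by the tool apply_moves, never from a script. Its argument "increments" is one flat list of numbers, 6 for each row, row after row: the shift along the tool's x, y, z in mm, then the turn, a rotation vector about the tool's x, y, z in degrees. A call has 1 to 20 rows; each row shifts and turns the commanded pose from where the row before left it, along the tool's axes as they then stand; what a row does not reach is not made up. A row lasts 1/8 s, in which the tool goes at most 62.5 mm and 10.7 degrees, less where a joint would pass 70% of its speed; a pose out of reach is approached as far as the arm can. A call with a gripper value outside its range is refused whole. "gripper" is the finger opening in mm, from 0 to 88.1, set as the call begins (left out, the last holds). The fingers move at their own pace and stop on an object; "force" is the grip in N (left out, the last holds). Time passes only in rows, so rows that do not move let the fingers close. It gives the time, the measured TCP pose, the force and the opening at its end, in the units of the state.
- sensors.sense(): the state, without advancing time (a new reading comes with each control period).
- imaging.grab_frame(name): name is "scene" or "top"; returns a dict with "img" (384x512x3 uint8, red, green, blue), "K" (3x3 intrinsics, pixels), "eye" and "orientation" of the camera in the world. Camera axes: x right, y down, z forward; pixel columns grow to the right and rows downward; lengths in m; the calibration is good to about 2 mm. A picture is of the moment at which its call begins. There is no depth.
- workorder.job_done(): hands the job in, once; it reports no verdict.
The state is a dict: "time_s": time; "joints": joint angles; "joint_velocities": joint speeds; "joint_torque": joint torques, N m; "tool_pos": TCP position; "tcp_rot": TCP orientation; "ft_force": force on the tool from outside, world axes, zero at the start; "torque": the same for the moment, N m; "grip_width": finger opening in m.
Only numpy, scipy, OpenCV 4.12 (cv2) and the standard library are available. Lean on these libraries where they do the work, as an engineer would, in place of code of your own. Each camera call takes 0.05 s, during which the arm holds its last target.

## Working session

There is one attempt and no reset: what is moved stays moved. The work goes in short steps, Python scripts to look and compute and a tool call to move; the robot and the scene stay as the last step left them, time stands still between calls to the robot, and variables do not carry over. Pictures are saved under pics/ and viewed, and the job is handed in when it is done.

Besides the shell and the picture viewer there is one more tool, called after ">>>" as a command line: name --argument value ..., lists and objects as JSON in quotes. apply_moves: Moves the arm, as the interface text tells. Its arguments: {"type":"object","properties":{"increments":{"type":"array","items":{"type":"number"}},"gripper":{"type":"number"},"force":{"type":"number"}},"required":["increments"]}

```bash
ls; mkdir -p pics
python3 - <<'E'
from plant import sensors, imaging
import cv2
print(sensors.sense())
for n in("scene","top"):
    f=imaging.grab_frame(n); print(n,f["K"],f["eye"],f["orientation"])
    cv2.imwrite(f"pics/{n}0.png",cv2.resize(f["img"][:,:,::-1],(800,600),interpolation=cv2.INTER_CUBIC))
    import pickle; pickle.dump(f,open(f"pics/{n}0.pkl","wb"))
E
```

```text
pics
{'time_s': 0.0, 'joints': array([-1.37537601e+00,  3.13444459e-01,  1.49842586e+00, -3.55494807e-05,
        1.33098319e+00, -2.23386204e-01]), 'joint_velocities': array([ 5.46562550e-04, -1.54980110e-04,  1.24372534e-03, -5.73298278e-05,
       -9.03883136e-04,  1.04193540e-03]), 'joint_torque': array([ 6.73688510e-05, -4.02208364e+01, -2.52268177e+01,  6.93813432e-02,
        3.52131156e-02, -9.49761511e-05]), 'tool_pos': array([ 0.2134592 , -0.47946824,  0.30216808]), 'tcp_rot': array([-1.37780958,  0.89603514, -0.89454959]), 'ft_force': array([-0.1817754 , -0.0556783 , -0.41246904]), 'torque': array([ 0.01198323, -0.03101834, -0.05227858]), 'grip_width': 0.08811896954583766}
scene [[375.42677843   0.         248.96646992]
 [  0.         375.42677843 190.5012479 ]
 [  0.           0.           1.        ]] [ 1.13014127 -0.47875446  0.86499952] [-2.13344563 -0.95566873  0.44997531]
top [[451.30060779   0.         258.66557577]
 [  0.         451.30060779 191.06469795]
 [  0.           0.           1.        ]] [0.29017753 0.02847439 1.38486915] [-2.1181978   2.10894262 -0.19886542]
```

View pics/scene0.png

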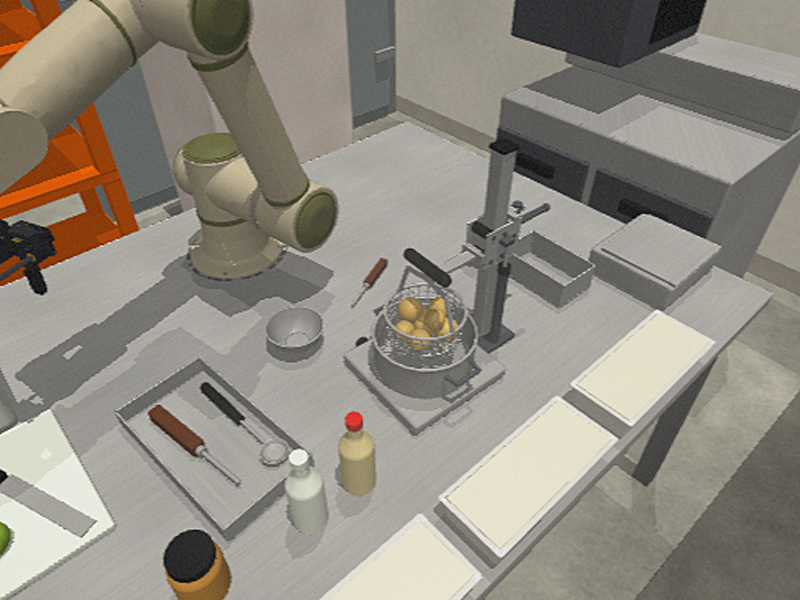

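View pics/top0.png

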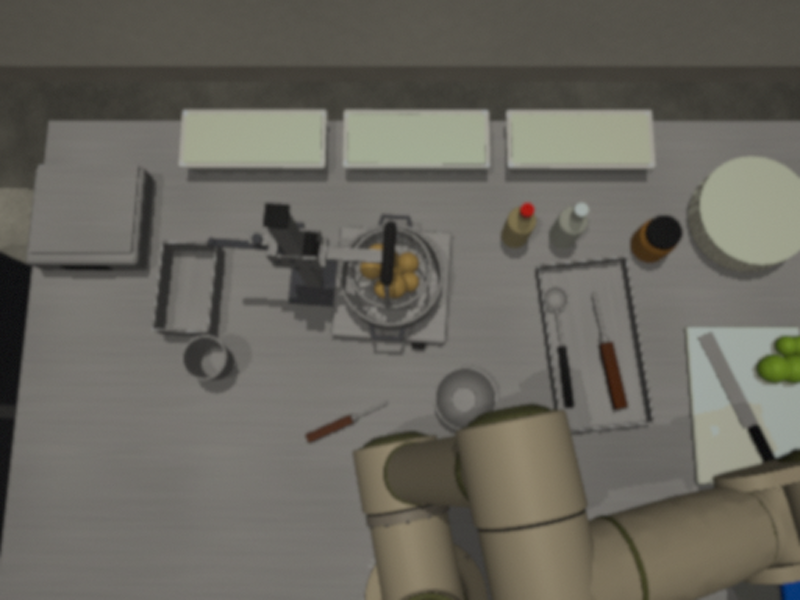

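Run:
```python
from scipy.spatial.transform import Rotation as R
print(R.from_rotvec([-1.37780958,  0.89603514, -0.89454959]).as_matrix().round(3))
for v in([-2.13344563,-0.95566873,0.44997531],[-2.1181978,2.10894262,-0.19886542]): print(R.from_rotvec(v).as_matrix().round(3))
```

```text
[[ 0.407 -0.     0.914]
 [-0.914  0.001  0.407]
 [-0.001 -1.     0.   ]]
[[ 0.661  0.49  -0.569]
 [ 0.751 -0.446  0.487]
 [-0.015 -0.749 -0.663]]
[[ 0.005 -0.981  0.196]
 [-1.    -0.003  0.01 ]
 [-0.009 -0.196 -0.981]]
```

```bash
cat > h.py <<'E'
import numpy as np, cv2, pickle
from scipy.spatial.transform import Rotation as R
def grab(n,save=None):
    from plant import imaging
    f=imaging.grab_frame(n)
    if save: pickle.dump(f,open(f"pics/{save}.pkl","wb"))
    return f
def load(s): return pickle.load(open(f"pics/{s}.pkl","rb"))
def ray(f,u,v):
    d=np.linalg.inv(f["K"])@[u,v,1]; return f["eye"],R.from_rotvec(f["orientation"]).as_matrix()@d
def onz(f,u,v,z):
    e,d=ray(f,u,v); return e+d*(z-e[2])/d[2]
def proj(f,p):
    q=f["K"]@(R.from_rotvec(f["orientation"]).as_matrix().T@(np.asarray(p)-f["eye"])); return q[:2]/q[2]
def tri(f1,p1,f2,p2):
    e1,d1=ray(f1,*p1);e2,d2=ray(f2,*p2)
    s=np.linalg.lstsq(np.c_[d1,-d2],e2-e1,rcond=None)[0]
    a=e1+d1*s[0];b=e2+d2*s[1]; return (a+b)/2,np.linalg.norm(a-b)
def crop(f,u0,v0,u1,v1,k,name):
    im=f["img"][v0:v1,u0:u1,::-1]; im=cv2.resize(im,None,fx=k,fy=k,interpolation=cv2.INTER_CUBIC)
    for u in range((u0+9)//10*10,u1,10): cv2.putText(im,str(u),((u-u0)*k,8),0,.3,(0,255,255),1); cv2.line(im,((u-u0)*k,10),((u-u0)*k,14),(0,255,255),1)
    for v in range((v0+9)//10*10,v1,10): cv2.putText(im,str(v),(0,(v-v0)*k+4),0,.3,(0,255,255),1)
    cv2.imwrite(f"pics/{name}.png",im)
E
python3 - <<'E'
from h import *
t=load("top0");s=load("scene0")
crop(t,335,155,425,285,5,"c_top_tray")
crop(t,90,120,300,230,4,"c_top_lift")
crop(s,280,85,370,235,4,"c_sc_lift")
crop(s,70,225,220,345,5,"c_sc_tray")
E
```

```text
(no output)
```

View pics/c_top_tray.png

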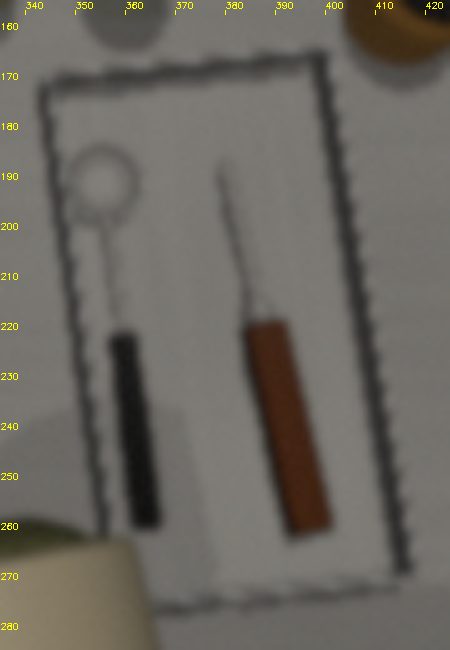

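View pics/c_top_lift.png

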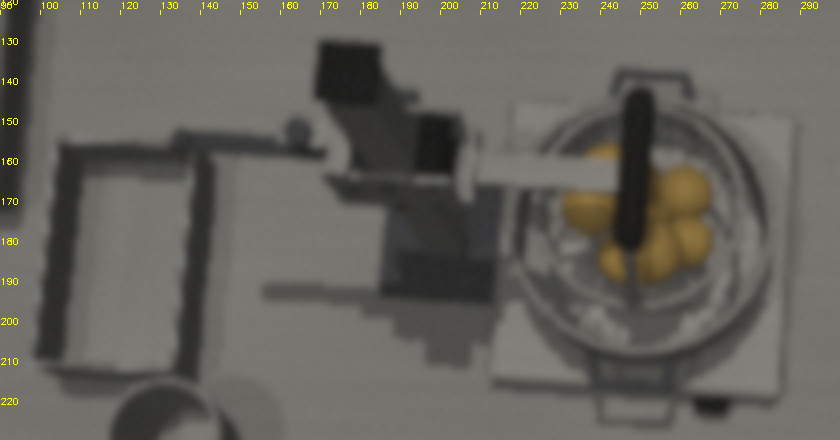

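View pics/c_sc_lift.png

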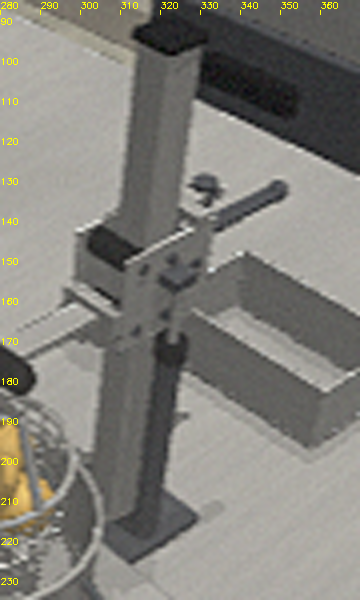

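View pics/c_sc_tray.png

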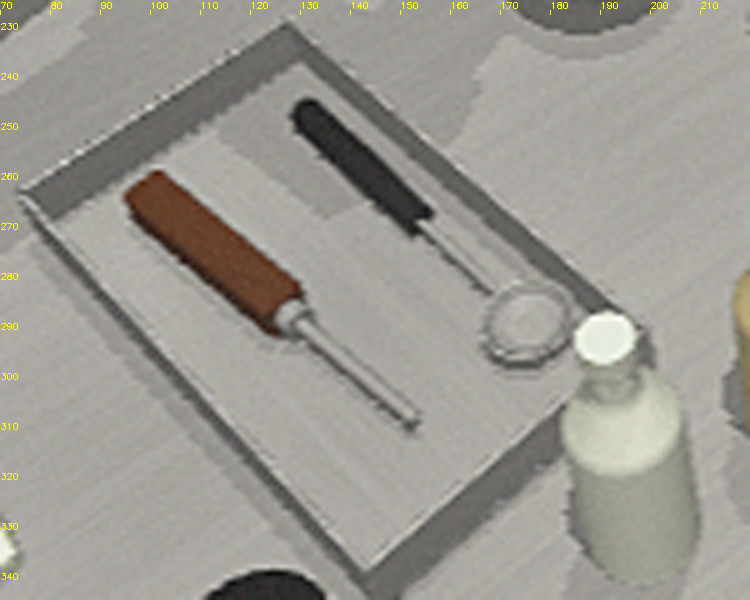

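Run:
```python
from h import *
t=load("top0");s=load("scene0")
for f,n,win in((t,"t",(335,155,425,285)),(s,"s",(70,225,220,345))):
    im=f["img"].astype(int); r,g,b=im[...,0],im[...,1],im[...,2]
    for th in (0,60):
        m=((r-b>25)&(r>th)).astype(np.uint8); k=np.zeros_like(m);u0,v0,u1,v1=win;k[v0:v1,u0:u1]=m[v0:v1,u0:u1]
        c=max(cv2.findContours(k,0,1)[0],key=cv2.contourArea); rc=cv2.minAreaRect(c); print(n,th,cv2.contourArea(c),rc)
        bx=cv2.boxPoints(rc); print(bx.round(1).tolist()); print([onz(f,*p,.029)[:2].round(3).tolist() for p in bx])
# tip
print("tip top",onz(t,377.5,187.5,.016),"tip scene",onz(s,152,310,.016), tri(t,(377.5,187.5),s,(152,310)))
print("tray corners z.04 top",[onz(t,*p,.04)[:2].round(3).tolist() for p in((343.5,171),(397,165.5),(415,269))])
print("tray corners scene",[onz(s,*p,.04)[:2].round(3).tolist() for p in((127,229),(74,264),(142,342))])
crop(s,300,85,355,165,8,"c1"); crop(t,120,120,220,200,8,"c2")
```

```text
t 0 456.0 ((348.5, 274.0), (27.0, 20.0), 0.0)
[[335.0, 284.0], [335.0, 264.0], [362.0, 264.0], [362.0, 284.0]]
[[0.283, -0.184], [0.341, -0.185], [0.342, -0.265], [0.284, -0.263]]
t 60 456.0 ((348.5, 274.0), (27.0, 20.0), 0.0)
[[335.0, 284.0], [335.0, 264.0], [362.0, 264.0], [362.0, 284.0]]
[[0.283, -0.184], [0.341, -0.185], [0.342, -0.265], [0.284, -0.263]]
s 0 370.5 ((112.23013305664062, 274.3517150878906), (40.98313903808594, 11.111342430114746), 40.10091018676758)
[[93.0, 265.3999938964844], [100.0999984741211, 256.8999938964844], [131.5, 283.29998779296875], [124.30000305175781, 291.79998779296875]]
[[0.356, -0.389], [0.342, -0.361], [0.481, -0.338], [0.492, -0.364]]
s 60 338.0 ((111.98762512207031, 274.126220703125), (40.386497497558594, 10.90576171875), 39.28940963745117)
[[92.9000015258789, 265.6000061035156], [99.80000305175781, 257.1000061035156], [131.10000610351562, 282.70001220703125], [124.19999694824219, 291.1000061035156]]
[[0.357, -0.39], [0.342, -0.362], [0.479, -0.338], [0.49, -0.364]]
tip top [ 0.57595302 -0.32499261  0.016     ] tip scene [ 0.57780617 -0.33559186  0.016     ] (array([ 0.57561662, -0.33072524,  0.00913792]), np.float64(0.008586499046814947))
tray corners z.04 top [[0.622, -0.217], [0.64, -0.382], [0.327, -0.417]]
tray corners scene [[0.306, -0.257], [0.327, -0.427], [0.65, -0.399]]
```

View pics/c1.png

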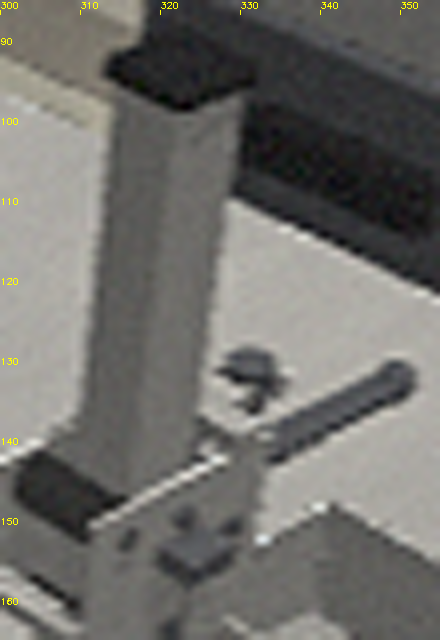

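View pics/c2.png

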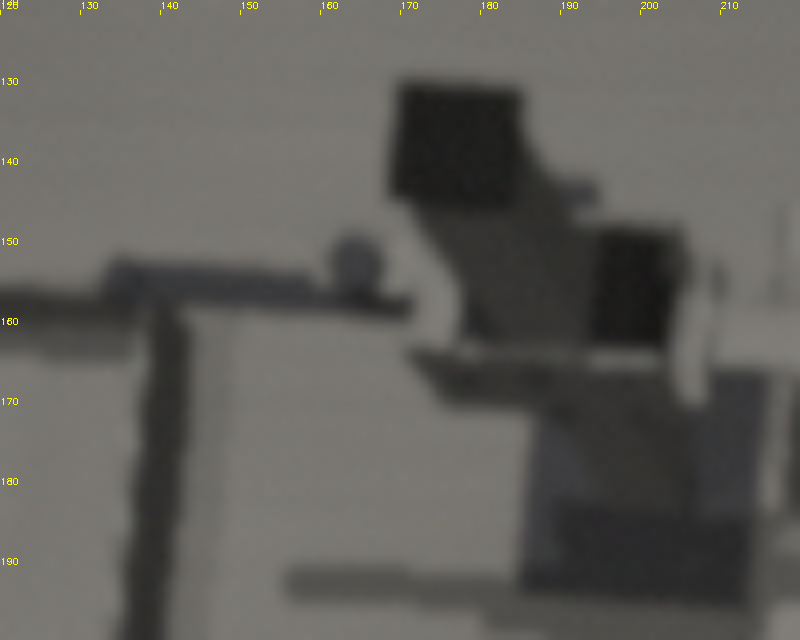

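Run:
```python
from h import *
t=load("top0");s=load("scene0")
for n,a,b in(("cap",(177,138),(321,93)),("ball",(135,155),(349,132)),("buffer",(163.7,152.7),(329.5,130.5))):
    print(n,tri(t,a,s,b))
print("cap z.43",onz(t,177,138,.432),onz(s,321,93,.432))
print("cap corners top z.435",[onz(t,*p,.435)[:2].round(3).tolist() for p in((169,130),(184.5,130.5),(183.5,146),(168,145))])
print("pan base corners z.028 top", [onz(t,*p,.028)[:2].round(3).tolist() for p in((287,148),(282,219),(214,216))])
# scene pan base corners (upscaled 800): left(345,360), bottom (418,430), right(503,370)
print("pan base scene", [onz(s,*(np.array(p)/1.5625),.028)[:2].round(3).tolist() for p in((345,357),(417,423),(503,363))])
```

```text
cap (array([0.60005058, 0.21906917, 0.42624084]), np.float64(0.0029772135113494374))
ball (array([0.60980502, 0.36152071, 0.25493455]), np.float64(0.0013122550732564144))
buffer (array([0.60310225, 0.2761333 , 0.29459077]), np.float64(0.005887771770321192))
cap z.43 [0.59928579 0.21905658 0.432     ] [0.60669362 0.20808538 0.432     ]
cap corners top z.435 [[0.617, 0.237], [0.616, 0.203], [0.58, 0.203], [0.582, 0.238]]
pan base corners z.028 top [[0.699, -0.046], [0.475, -0.029], [0.483, 0.177]]
pan base scene [[0.484, -0.041], [0.69, -0.044], [0.699, 0.173]]
```

Run:
```python
from h import *
t=load("top0");s=load("scene0")
im=t["img"].astype(int)
sub=im[195:275,370:410]; r,b=sub[...,0],sub[...,2]
for y in range(215,266,5):
    print(y,[(x,tuple(im[y,x])) for x in range(380,404) if im[y,x,0]-im[y,x,2]>15][:1],[(x) for x in range(380,404) if im[y,x,0]-im[y,x,2]>15])
m=np.zeros(im.shape[:2],np.uint8); m[195:275,370:410]=(r-b>22)
c=max(cv2.findContours(m,0,1)[0],key=cv2.contourArea); bx=cv2.boxPoints(cv2.minAreaRect(c)); print(bx,[onz(t,*p,.029)[:2].round(4).tolist() for p in bx])
for n,a,bb in(("handle near",(248.5,143),(286,180.5)),("handle far",(247,182),(260.5,161.3))): print(n,tri(t,a,s,bb))
for n,p,z in(("bottA",(333,134),.17),("bottB",(371,134),.17),("bowl",(298,255),.05),("cup",(132,228),.09)): print(n,onz(t,*p,z))
```

```text
215 [] []
220 [(385, (np.int64(61), np.int64(43), np.int64(36)))] [385, 386, 387, 388, 389, 390, 391, 392]
225 [(385, (np.int64(47), np.int64(28), np.int64(21)))] [385, 386, 387, 388, 389, 390, 391, 392, 393]
230 [(386, (np.int64(46), np.int64(30), np.int64(23)))] [386, 387, 388, 389, 390, 391, 392, 393, 394]
235 [(387, (np.int64(43), np.int64(31), np.int64(23)))] [387, 388, 389, 390, 391, 392, 393, 394, 395]
240 [(388, (np.int64(46), np.int64(34), np.int64(28)))] [388, 389, 390, 391, 392, 393, 394, 395, 396, 397]
245 [(389, (np.int64(46), np.int64(34), np.int64(30)))] [389, 390, 391, 392, 393, 394, 395, 396, 397, 398]
250 [(390, (np.int64(45), np.int64(35), np.int64(29)))] [390, 391, 392, 393, 394, 395, 396, 397, 398, 399]
255 [(392, (np.int64(48), np.int64(28), np.int64(17)))] [392, 393, 394, 395, 396, 397, 398, 399, 400]
260 [(393, (np.int64(45), np.int64(31), np.int64(23)))] [393, 394, 395, 396, 397, 398, 399, 400]
265 [] []
[[383.81177 220.15294]
 [391.75293 218.38823]
 [400.97644 259.8941 ]
 [393.03528 261.6588 ]] [[0.4727, -0.336], [0.4781, -0.3602], [0.3542, -0.381], [0.3489, -0.3572]]
handle near (array([0.64202468, 0.06544216, 0.25555931]), np.float64(0.003995700286978997))
handle far (array([0.5392119 , 0.06994307, 0.25592416]), np.float64(0.00028314677596991047))
bottA [ 0.69705307 -0.1674876   0.17      ]
bottB [ 0.69729388 -0.27409546  0.17      ]
bowl [ 0.36596048 -0.07441701  0.05      ]
cup [0.43869555 0.40650887 0.09      ]
```

>>> apply_moves --increments '[-2, 10, 34, 0, 0, 0, -2, 10, 34, 0, 0, 0, -2, 15, 34, 0, 0, 0, -2, 15, 34, 0, 0, 0, -2, 15, 34, 0, 0, 0, -2, 15, 34, 0, 0, 0, -3, 15, 34, 0, 0, 0, -3, 15, 34, 0, 0, 0, 0, 10, 0, 0, 7, 0, 0, 0, 0, 0, 7, 0, 0, 0, 0, 0, 0, 0]' --gripper 70 --force 60

```text
time_s: 1.48
tool_pos: [0.4546, -0.3524, 0.1824]
tcp_rot: [-1.287, 1.079, -1.078]
ft_force: [-0.5, 0.1, -0.1]
grip_width: 0.0706
```

```bash
cat > st.py <<'E'
from h import *
from plant import sensors
x=sensors.sense(); M=R.from_rotvec(x["tcp_rot"]).as_matrix()
print("t",x["time_s"],"p",x["tool_pos"].round(4),"yaw",np.degrees(np.arctan2(M[1,2],M[0,2])).round(2),"down",M[:,1].round(3),"F",x["ft_force"].round(2),"T",x["torque"].round(3),"w",round(x["grip_width"],4))
def to(p):
    d=M.T@(np.array(p)-x["tool_pos"]); return (d*1000).round(1)
E
python3 - <<'E'
from st import *
print(to((.4545,-.352,.070)))
f=grab("top","t1"); crop(f,320,150,440,285,5,"t1c")
E
```

```text
t 1.475 p [ 0.4546 -0.3524  0.1824] yaw 10.06 down [-0.     0.001 -1.   ] F [-0.48  0.1  -0.14] T [ 0.031  0.036 -0.031] w 0.0706
[ -0.4 112.4   0. ]
```

View pics/t1c.png

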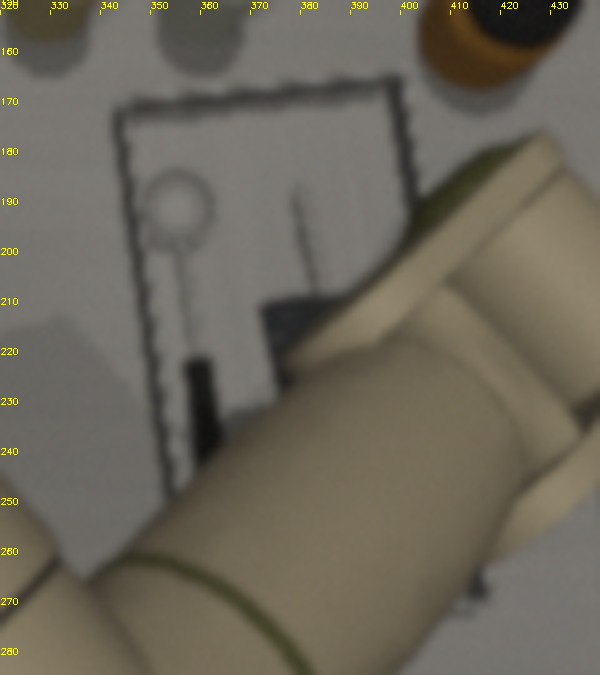

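The rod is the brown-handled tool in the tray (top px 394,240). The look-alike is on the bench at about top px (215,272) and is smaller. The earlier crop shows the tray one is the larger. Next I lower onto it.

>>> apply_moves --increments '[0, 25, 0, 0, 0, 0, 0, 25, 0, 0, 0, 0, 0, 25, 0, 0, 0, 0, 0, 15, 0, 0, 0, 0, 0, 10, 0, 0, 0, 0, 0, 0, 0, 0, 0, 0]'

```text
time_s: 2.28
tool_pos: [0.4546, -0.3526, 0.0826]
tcp_rot: [-1.287, 1.08, -1.079]
ft_force: [0.1, -0.5, -0.8]
grip_width: 0.0697
```

Run:
```python
from st import *
f=grab("scene","s2"); crop(f,50,200,230,340,4,"s2c")
```

```text
t 2.275 p [ 0.4546 -0.3526  0.0826] yaw 10.02 down [-0.  0. -1.] F [ 0.12 -0.49 -0.76] T [ 0.034 -0.016 -0.036] w 0.0697
```

View pics/s2c.png

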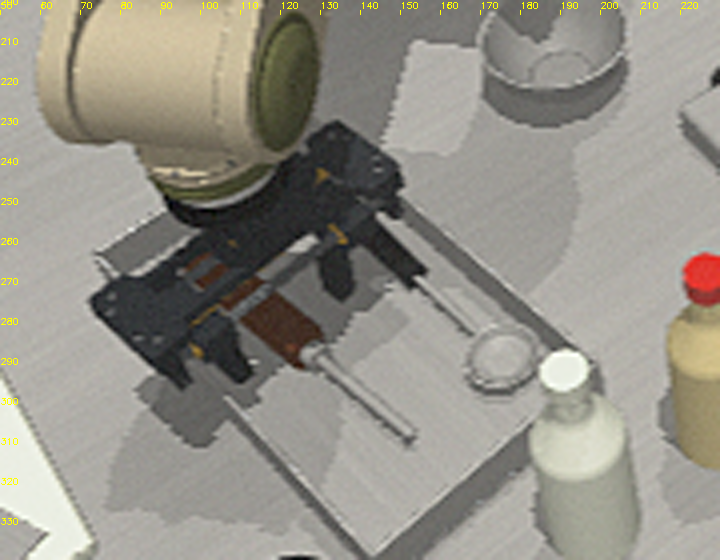

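The fingers straddle the handle near its front (scene px 120,275) and the spoon is clear.

>>> apply_moves --increments '[0, 6, 0, 0, 0, 0, 0, 6, 0, 0, 0, 0, 0, 0, 0, 0, 0, 0]'

```text
time_s: 2.7
tool_pos: [0.4545, -0.3524, 0.0702]
tcp_rot: [-1.287, 1.08, -1.079]
ft_force: [0.5, -0.0, 0.5]
grip_width: 0.0696
```

>>> apply_moves --increments '[0, 0, 0, 0, 0, 0, 0, 0, 0, 0, 0, 0, 0, 0, 0, 0, 0, 0, 0, 0, 0, 0, 0, 0, 0, 0, 0, 0, 0, 0, 0, 0, 0, 0, 0, 0, 0, 0, 0, 0, 0, 0, 0, 0, 0, 0, 0, 0]' --gripper 15 --force 60

```text
time_s: 3.7
tool_pos: [0.4547, -0.3526, 0.0708]
tcp_rot: [-1.287, 1.08, -1.08]
ft_force: [-0.8, -0.6, 0.8]
grip_width: 0.0255
```

>>> apply_moves --increments '[0, -10, 0, 0, 0, 0, 0, -20, 0, 0, 0, 0, 0, -30, 0, 0, 0, 0, 0, -40, 0, 0, 0, 0, 0, -40, 0, 0, 0, 0, 0, -40, 0, 0, 0, 0, 0, -40, 0, 0, 0, 0, 0, -40, 0, 0, 0, 0, 0, 0, 0, 0, 0, 0]'

```text
time_s: 4.82
tool_pos: [0.4549, -0.3527, 0.3339]
tcp_rot: [-1.288, 1.075, -1.085]
ft_force: [0.5, 0.2, -3.0]
grip_width: 0.0253
```

Run:
```python
from st import *
print(to((.38,-.352,.33)))
f=grab("scene","s3"); crop(f,0,100,250,280,3,"s3c")
print((f["img"][:3,:3]).shape)
```

```text
t 4.825 p [ 0.4549 -0.3527  0.3339] yaw 10.01 down [ 0.004 -0.004 -1.   ] F [ 0.45  0.24 -2.99] T [-0.003 -0.001 -0.063] w 0.0253
[-13.7   3.6 -73.7]
(3, 3, 3)
```

View pics/s3c.png

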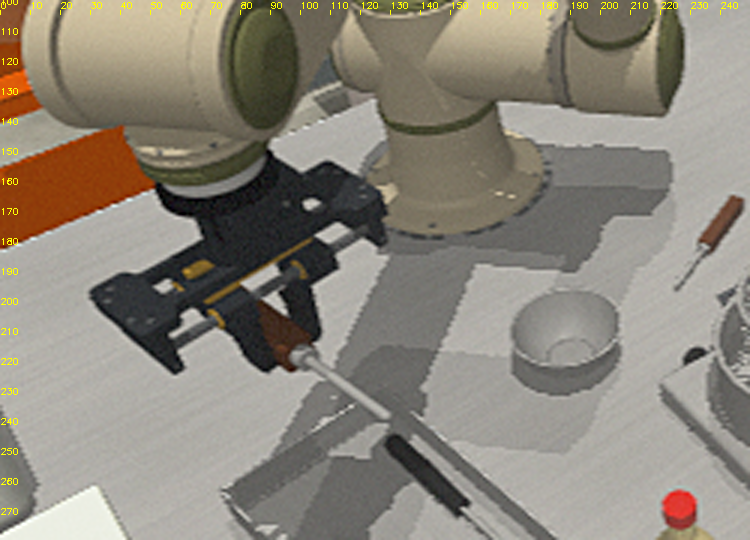

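>>> apply_moves --increments '[-3, 0, -18, 0, 0, 0, -4, 0, -20, 0, 0, 0, -4, 0, -20, 0, 0, 0, -3, 0, -16, 0, 0, 0, 0, 0, 0, 0, 7, 0, 0, 0, 0, 0, 7, 0, 0, 0, 0, 0, 0, 0]'

```text
time_s: 5.75
tool_pos: [0.3791, -0.3515, 0.33]
tcp_rot: [-1.176, 1.261, -1.259]
ft_force: [-0.0, 0.1, -1.5]
grip_width: 0.0255
```

>>> apply_moves --increments '[-20, 0, -1, 0, 0, 0, -40, 0, -3, 0, 0, 0, -40, 0, -3, 0, 0, 0, -40, 0, -3, 0, 0, 0, -40, 0, -3, 0, 0, 0, -40, 0, -3, 0, 0, 0, -40, 0, -3, 0, 0, 0, -40, 0, -3, 0, 0, 0, -40, 0, -3, 0, 0, 0, -40, 0, -3, 0, 0, 0, -40, 0, -3, 0, 0, 0, -40, 0, -3, 0, 0, 0, -40, 0, -3, 0, 0, 0, -40, 0, -3, 0, 0, 0, -40, 0, -3, 0, 0, 0, -40, 0, -3, 0, 0, 0, -40, 0, -3, 0, 0, 0, -28, 0, -2, 0, 0, 0, 0, 0, 0, 0, 0, 0, 0, 0, 0, 0, 0, 0]'

```text
time_s: 8.25
tool_pos: [0.3765, 0.3376, 0.3304]
tcp_rot: [-1.177, 1.26, -1.26]
ft_force: [-1.2, -0.2, -2.1]
grip_width: 0.0256
```

Run:
```python
from st import *
print(to((.38,.3375,.285)))
f=grab("top","t4"); crop(f,90,110,250,250,5,"t4c")
f=grab("scene","s4"); crop(f,210,60,380,220,4,"s4c")
```

```text
t 8.25 p [0.3765 0.3376 0.3304] yaw -3.94 down [-0.001 -0.001 -1.   ] F [-1.17 -0.25 -2.11] T [ 0.005 -0.035 -0.012] w 0.0256
[-0.1 45.4  3.5]
```

View pics/t4c.png

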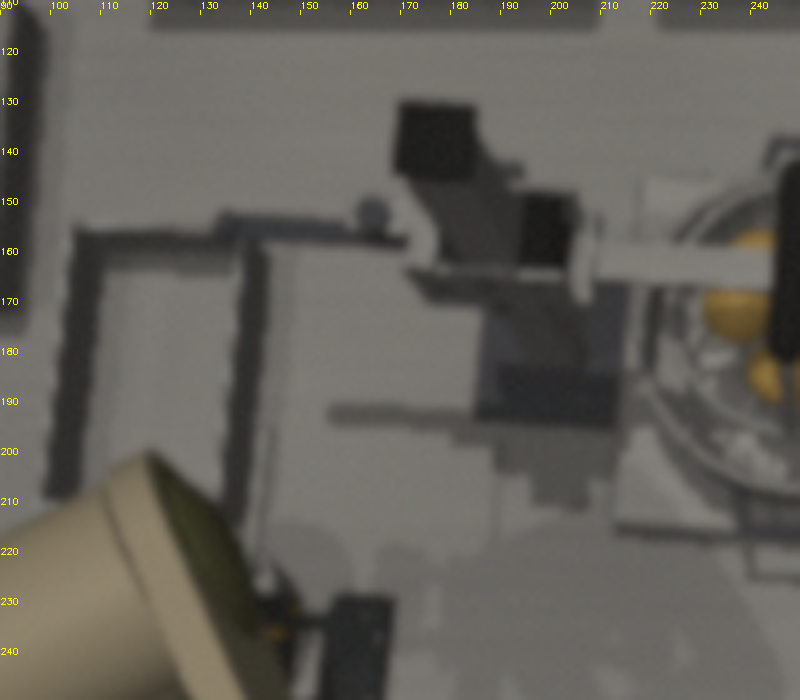

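View pics/s4c.png

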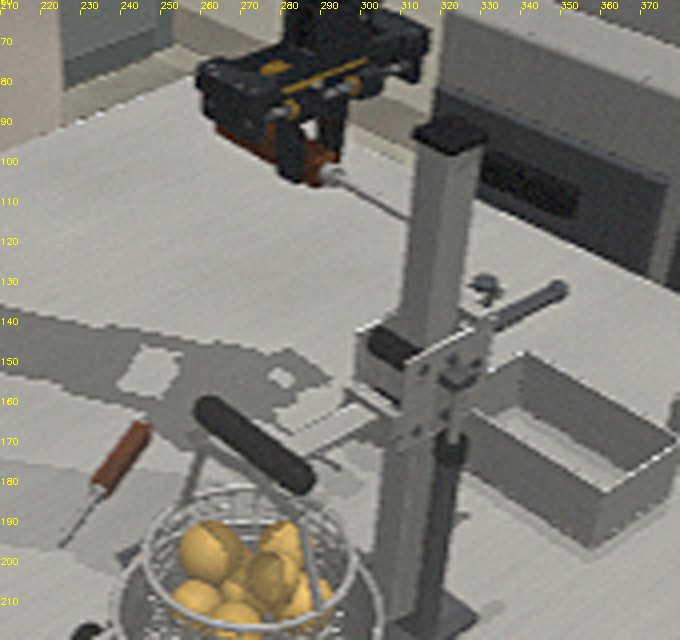

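>>> apply_moves --increments '[0, 12, 0, 0, 0, 0, 0, 17, 0, 0, 0, 0, 0, 17, 0, 0, 0, 0, 0, 0, 20, 0, 0, 0, 0, 0, 30, 0, 0, 0, 0, 0, 30, 0, 0, 0, 0, 0, 20, 0, 0, 0, 0, 0, 15, 0, 0, 0, 0, 0, 10, 0, 0, 0, 0, 0, 0, 0, 0, 0, 0, 0, 0, 0, 0, 0]'

```text
time_s: 9.72
tool_pos: [0.5008, 0.3295, 0.2846]
tcp_rot: [-1.176, 1.261, -1.26]
ft_force: [0.7, -0.4, -1.4]
grip_width: 0.0254
```

Run:
```python
from st import *
f=grab("top","t5"); crop(f,100,120,220,230,6,"t5c")
p=x["tool_pos"]; tip=p+M[:,2]*.124+M[:,1]*.0545; print("tip",tip,proj(f,tip))
f=grab("scene","s5"); crop(f,270,60,380,180,5,"s5c"); print(proj(f,tip))
```

```text
t 9.725 p [0.5008 0.3295 0.2846] yaw -3.99 down [-0. -0. -1.] F [ 0.7  -0.38 -1.43] T [ 0.045 -0.039 -0.013] w 0.0254
tip [0.62446958 0.32090511 0.23007651] [153.32464299 152.46042119]
[343.30257517 146.32818774]
```

View pics/t5c.png

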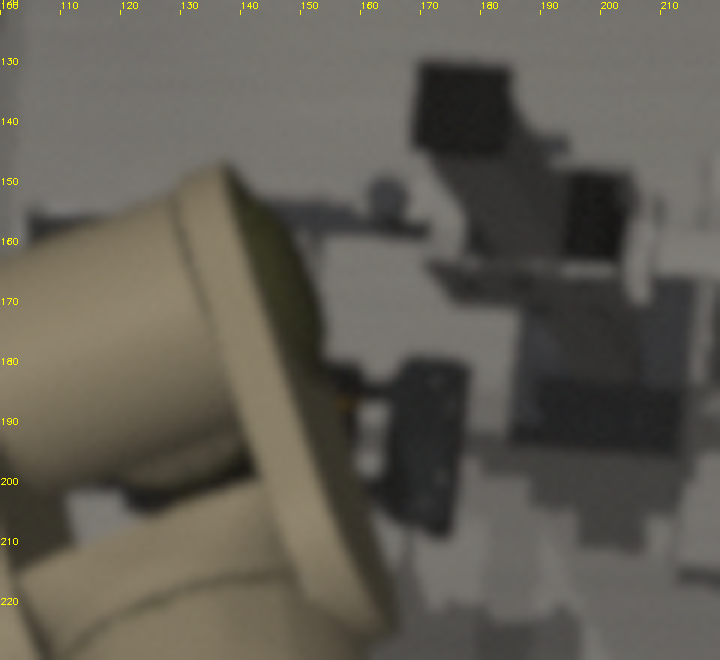

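View pics/s5c.png

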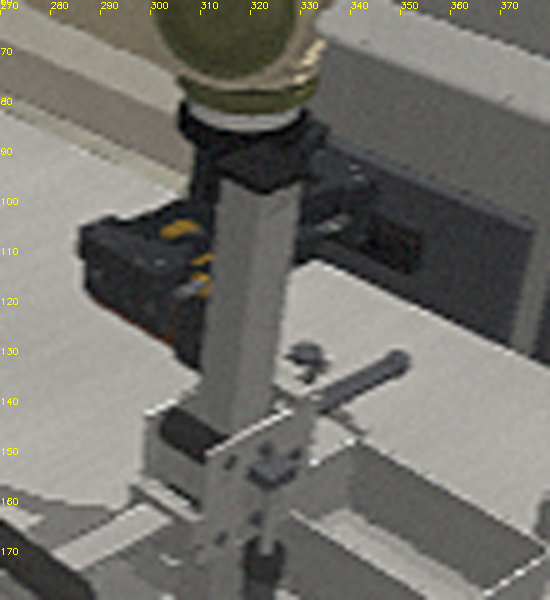

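>>> apply_moves --increments '[-5, 0, 0, 0, 0, 0, -5, 0, 0, 0, 0, 0, 0, -2, 0, 0, 0, 0, 0, -1.5, 0, 0, 0, 0, 0, -1.5, 0, 0, 0, 0, 0, -1, 0, 0, 0, 0]'

```text
time_s: 10.58
tool_pos: [0.502, 0.3394, 0.2909]
tcp_rot: [-1.175, 1.261, -1.261]
ft_force: [0.9, -0.8, -1.5]
grip_width: 0.0257
```

Run:
```python
from st import *
from plant import imaging
for i in range(6):
    imaging.grab_frame("top"); y=sensors.sense(); print(y["time_s"],y["ft_force"].round(2),y["torque"].round(3),y["tool_pos"].round(4))
```

```text
t 10.575 p [0.502  0.3394 0.2909] yaw -4.01 down [ 0.  0. -1.] F [ 0.88 -0.82 -1.51] T [-0.009  0.013  0.011] w 0.0257
10.625 [-0.01  0.23 -1.67] [ 0.011 -0.043 -0.029] [0.502  0.3394 0.291 ]
10.675 [ 0.14 -0.41 -2.28] [ 0.013 -0.06  -0.006] [0.502  0.3394 0.2909]
10.725 [ 0.21 -0.6  -1.62] [ 0.011 -0.004  0.048] [0.5019 0.3394 0.2908]
10.775 [ 0.73  0.42 -1.79] [ 0.045 -0.005 -0.023] [0.5019 0.3395 0.2907]
10.825 [ 0.07  0.6  -1.8 ] [-0.022 -0.023  0.018] [0.5019 0.3395 0.2907]
10.875 [-0.17 -0.56 -2.08] [ 0.035  0.034 -0.005] [0.5019 0.3395 0.2907]
```

Create rd.py:
```python
import sys, numpy as np
from plant import sensors, imaging
n=int(sys.argv[1]) if len(sys.argv)>1 else 0
A=[]
for i in range(n+1):
    if i: imaging.grab_frame("scene")
    y=sensors.sense(); f=-y["ft_force"][2]-1.75; g=(y["torque"][1]+.01)/.105; A.append((f,g)); 
    print(round(y["time_s"],3),"z",(y["tool_pos"][2]*1000).round(2),"F",f.round(2),"Ft",g.round(2),"comb",((f+g)/2).round(2))
if n: print("mean",np.mean(A,0).round(2),np.mean(A).round(2))
```

```text
(no output)
```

>>> apply_moves --increments '[0, -0.8, 0, 0, 0, 0, 0, -0.8, 0, 0, 0, 0, 0, -0.8, 0, 0, 0, 0, 0, -0.8, 0, 0, 0, 0, 0, -0.8, 0, 0, 0, 0]'

```text
time_s: 11.5
tool_pos: [0.5019, 0.3395, 0.2948]
tcp_rot: [-1.175, 1.261, -1.26]
ft_force: [-0.2, -0.2, -2.0]
grip_width: 0.0256
```

```bash
python3 rd.py 2
```

```text
11.5 z 294.8 F 0.2 Ft -0.09 comb 0.06
11.55 z 294.9 F -0.71 Ft -0.68 comb -0.7
11.6 z 294.86 F -0.07 Ft -0.06 comb -0.06
mean [-0.19 -0.27] -0.23
```

>>> apply_moves --increments '[0, -0.8, 0, 0, 0, 0, 0, -0.7, 0, 0, 0, 0, 0, -0.7, 0, 0, 0, 0]'

```text
time_s: 11.98
tool_pos: [0.5019, 0.3395, 0.297]
tcp_rot: [-1.175, 1.26, -1.261]
ft_force: [0.1, 0.6, -2.8]
grip_width: 0.0255
```

```bash
python3 rd.py 2
```

```text
11.975 z 297.0 F 1.1 Ft -0.4 comb 0.35
12.025 z 297.09 F -0.04 Ft 0.15 comb 0.06
12.075 z 297.02 F -0.33 Ft -0.15 comb -0.24
mean [ 0.24 -0.13] 0.05
```

>>> apply_moves --increments '[0, -0.7, 0, 0, 0, 0, 0, -0.7, 0, 0, 0, 0]'

```text
time_s: 12.32
tool_pos: [0.5019, 0.3395, 0.2984]
tcp_rot: [-1.175, 1.26, -1.26]
ft_force: [-0.7, -0.1, -0.7]
grip_width: 0.0257
```

```bash
python3 rd.py 2
```

```text
12.325 z 298.35 F -1.06 Ft -0.23 comb -0.65
12.375 z 298.47 F -0.75 Ft 0.0 comb -0.37
12.425 z 298.46 F -1.16 Ft -0.23 comb -0.69
mean [-0.99 -0.15] -0.57
```

>>> apply_moves --increments '[0, -0.7, 0, 0, 0, 0, 0, -0.7, 0, 0, 0, 0]'

```text
time_s: 12.68
tool_pos: [0.5019, 0.3395, 0.2998]
tcp_rot: [-1.175, 1.26, -1.26]
ft_force: [-0.2, 0.2, -0.6]
grip_width: 0.0256
```

```bash
python3 rd.py 2
```

```text
12.675 z 299.78 F -1.12 Ft 0.13 comb -0.5
12.725 z 299.88 F 0.32 Ft 0.08 comb 0.2
12.775 z 299.82 F -0.04 Ft 0.24 comb 0.1
mean [-0.28  0.15] -0.06
```

>>> apply_moves --increments '[0, -0.7, 0, 0, 0, 0, 0, -0.7, 0, 0, 0, 0]'

```text
time_s: 13.02
tool_pos: [0.5019, 0.3395, 0.3011]
tcp_rot: [-1.175, 1.261, -1.26]
ft_force: [-0.8, 0.3, -1.5]
grip_width: 0.0256
```

```bash
python3 rd.py 2
```

```text
13.025 z 301.15 F -0.25 Ft -0.04 comb -0.14
13.075 z 301.24 F -0.09 Ft 0.39 comb 0.15
13.125 z 301.17 F 0.25 Ft -0.02 comb 0.12
mean [-0.03  0.11] 0.04
```

>>> apply_moves --increments '[0, -0.7, 0, 0, 0, 0, 0, -0.7, 0, 0, 0, 0]'

```text
time_s: 13.38
tool_pos: [0.5018, 0.3394, 0.3023]
tcp_rot: [-1.176, 1.261, -1.26]
ft_force: [0.2, 0.8, -4.4]
grip_width: 0.0256
```

```bash
python3 rd.py 2
python3 - <<'E'
from h import *
f=grab("scene","s6"); crop(f,290,100,380,170,8,"s6c")
E
```

```text
13.375 z 302.28 F 2.69 Ft 1.93 comb 2.31
13.425 z 302.3 F 2.49 Ft 1.59 comb 2.04
13.475 z 302.25 F 3.08 Ft 2.03 comb 2.56
mean [2.75 1.85] 2.3
```

View pics/s6c.png

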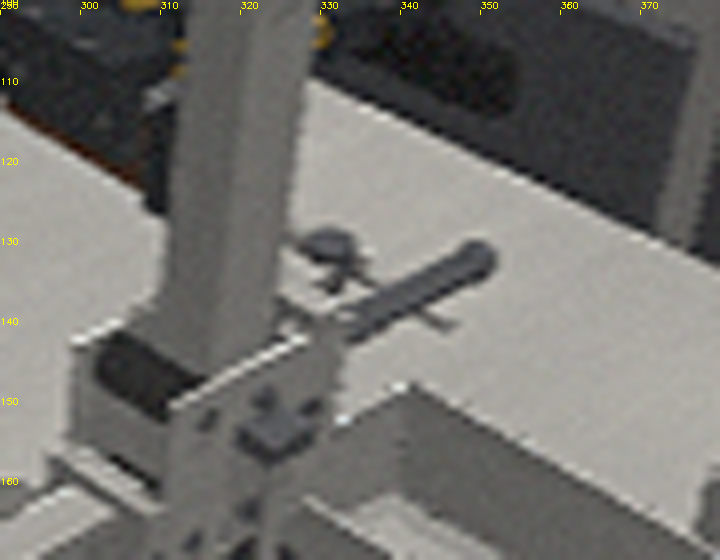

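The rod bears on the finger from below at TCP z of about 302 mm. The rod end shows at scene px (345,140) and the ball at (348,132) has not moved. I raise it gently.

>>> apply_moves --increments '[0, -0.5, 0, 0, 0, 0, 0, -0.5, 0, 0, 0, 0]'

```text
time_s: 13.78
tool_pos: [0.5018, 0.3395, 0.3032]
tcp_rot: [-1.176, 1.261, -1.26]
ft_force: [0.5, -0.4, -4.9]
grip_width: 0.0252
```

```bash
python3 rd.py 1
```

```text
13.775 z 303.2 F 3.11 Ft 3.58 comb 3.35
13.825 z 303.26 F 4.23 Ft 3.48 comb 3.85
mean [3.67 3.53] 3.6
```

>>> apply_moves --increments '[0, -0.5, 0, 0, 0, 0, 0, -0.5, 0, 0, 0, 0]'

```text
time_s: 14.08
tool_pos: [0.5019, 0.3395, 0.3046]
tcp_rot: [-1.175, 1.26, -1.26]
ft_force: [1.0, -0.1, -4.9]
grip_width: 0.0254
```

```bash
python3 rd.py 1
```

```text
14.075 z 304.57 F 3.13 Ft 3.24 comb 3.19
14.125 z 304.7 F 3.27 Ft 3.64 comb 3.46
mean [3.2  3.44] 3.32
```

>>> apply_moves --increments '[0, -0.7, 0, 0, 0, 0, 0, -0.7, 0, 0, 0, 0, 0, -0.6, 0, 0, 0, 0]'

```text
time_s: 14.5
tool_pos: [0.5019, 0.3395, 0.3067]
tcp_rot: [-1.175, 1.26, -1.261]
ft_force: [0.1, -0.5, -4.9]
grip_width: 0.0259
```

```bash
python3 rd.py 1
```

```text
14.5 z 306.69 F 3.15 Ft 3.9 comb 3.53
14.55 z 306.77 F 3.53 Ft 4.1 comb 3.82
mean [3.34 4.  ] 3.67
```

>>> apply_moves --increments '[0, -0.7, 0, 0, 0, 0, 0, -0.7, 0, 0, 0, 0, 0, -0.6, 0, 0, 0, 0]'

```text
time_s: 14.92
tool_pos: [0.5022, 0.3396, 0.3093]
tcp_rot: [-1.173, 1.259, -1.261]
ft_force: [1.2, 0.2, -1.7]
grip_width: 0.0256
```

```bash
python3 rd.py 1
```

```text
14.925 z 309.32 F -0.08 Ft 0.47 comb 0.2
14.975 z 309.38 F -0.83 Ft 0.17 comb -0.33
mean [-0.46  0.32] -0.07
```

Run:
```python
from h import *
f=grab("scene","s7"); crop(f,280,90,380,170,8,"s7c")
f=grab("top","t7"); crop(f,100,110,220,230,5,"t7c")
```

```text
(no output)
```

View pics/s7c.png

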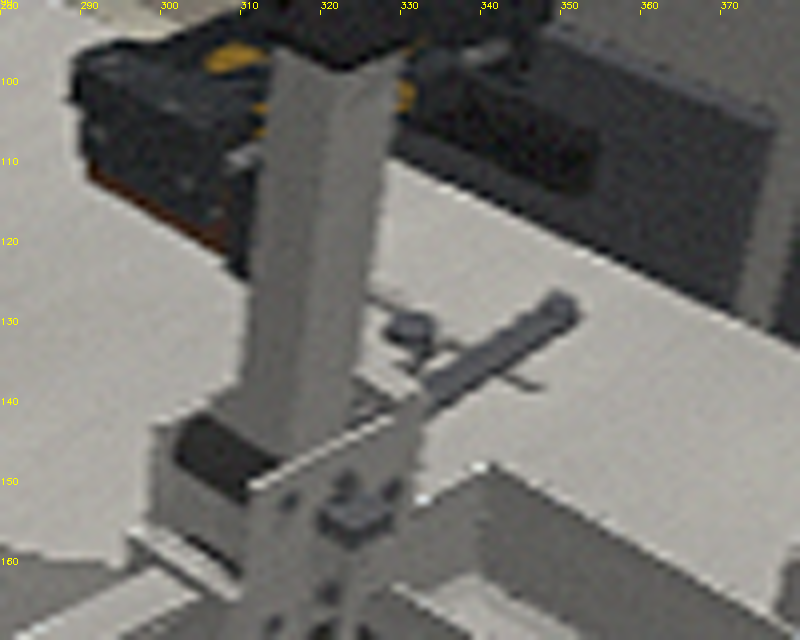

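View pics/t7c.png

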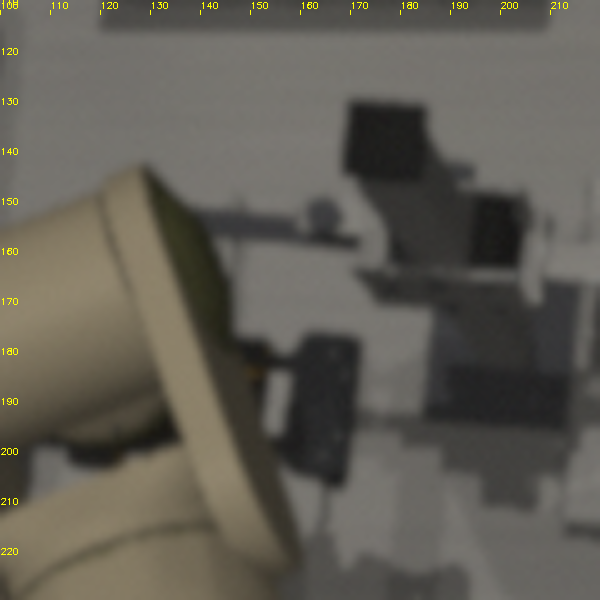

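```bash
python3 rd.py 3
```

```text
15.075 z 309.1 F 0.68 Ft 0.44 comb 0.56
15.125 z 308.93 F 0.83 Ft -0.44 comb 0.2
15.175 z 308.8 F 0.94 Ft 0.4 comb 0.67
15.225 z 308.64 F 1.58 Ft 1.02 comb 1.3
mean [1.01 0.36] 0.68
```

>>> apply_moves --increments '[0, 0.5, 0, 0, 0, 0, 0, 0.6, 0, 0, 0, 0]'

```text
time_s: 15.48
tool_pos: [0.5019, 0.3394, 0.3071]
tcp_rot: [-1.176, 1.261, -1.26]
ft_force: [0.2, -0.6, -4.0]
grip_width: 0.0254
```

```bash
python3 rd.py 0
python3 - <<'E'
from h import *
f=grab("scene","s8"); crop(f,280,90,380,170,8,"s8c")
E
python3 rd.py 0
```

```text
15.475 z 307.09 F 2.28 Ft 1.29 comb 1.78
15.525 z 307.04 F 2.38 Ft 1.29 comb 1.84
```

View pics/s8c.png

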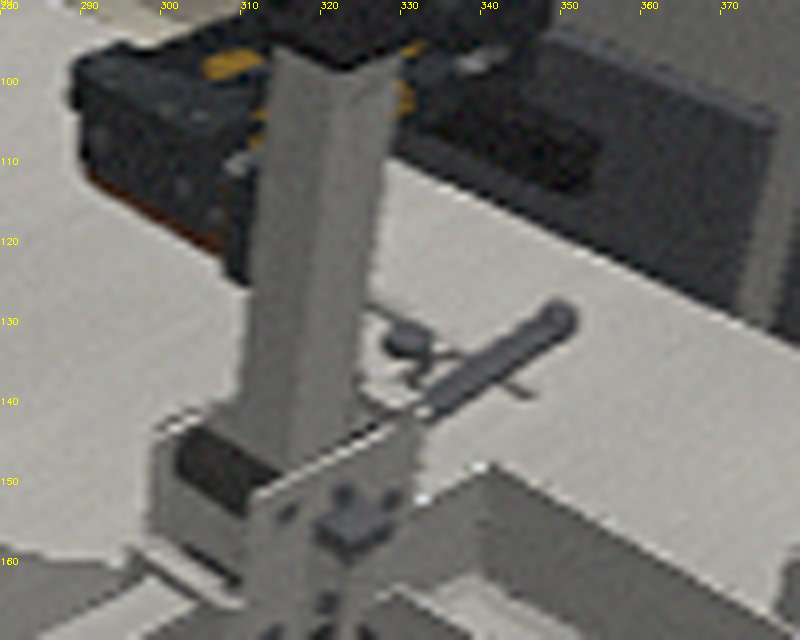

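```bash
cat > tr.py <<'E'
from h import *
def feat(f,box): 
    u0,v0,u1,v1=box; g=cv2.cvtColor(f["img"],cv2.COLOR_RGB2GRAY); return g
def match(f,ref,box,r=14):
    # track a carriage patch vertically, subpixel
    u0,v0,u1,v1=box; g0=cv2.cvtColor(ref["img"],cv2.COLOR_RGB2GRAY).astype(np.float32); g=cv2.cvtColor(f["img"],cv2.COLOR_RGB2GRAY).astype(np.float32)
    T=g0[v0:v1,u0:u1]; S=g[v0-r:v1+r+10,u0-6:u1+6]
    S=cv2.resize(S,None,fx=4,fy=4,interpolation=cv2.INTER_CUBIC);T=cv2.resize(T,None,fx=4,fy=4,interpolation=cv2.INTER_CUBIC)
    m=cv2.matchTemplate(S,T,cv2.TM_CCOEFF_NORMED); _,q,_,l=cv2.minMaxLoc(m); return l[0]/4-6,l[1]/4-r,round(q,3)
CB=(311,140,331,166); HB=(256,155,292,185)
def dz(f,ref):
    a=match(f,ref,CB); b=match(f,ref,HB,20)
    p=np.array([.60,.24,.25]); k=(proj(ref,p-[0,0,.01])-proj(ref,p))[1]/10
    p2=np.array([.59,.067,.256]); k2=(proj(ref,p2-[0,0,.01])-proj(ref,p2))[1]/10
    return "cheek",a,"sink mm",round(a[1]/k,2),"handle",b,round(b[1]/k2,2)
if __name__=="__main__":
    import sys
    r=load("s4")
    for n in sys.argv[1:]: print(n,*dz(load(n),r))
E
python3 tr.py s5 s6 s7 s8
```

```text
s5 cheek (0.0, 0.0, 0.992) sink mm 0.0 handle (0.0, 0.0, 0.823) 0.0
s6 cheek (0.0, 0.0, 0.992) sink mm 0.0 handle (0.0, 0.0, 0.847) 0.0
s7 cheek (0.0, 0.25, 0.882) sink mm 0.86 handle (0.0, 0.25, 0.836) 0.83
s8 cheek (-0.25, 2.0, 0.866) sink mm 6.89 handle (0.0, 1.75, 0.822) 5.84
```

Run:
```python
from tr import *
import subprocess
r=load("s4")
for i in range(3):
    f=grab("scene",f"s9{i}"); print(*dz(f,r))
    print(subprocess.run(["python3","rd.py"],capture_output=True,text=True).stdout)
```

```text
cheek (-0.25, 2.0, 0.878) sink mm 6.89 handle (0.0, 1.75, 0.822) 5.84
15.575 z 307.06 F 1.99 Ft 1.7 comb 1.85

this script no longer has the robotException ignored in: <_io.TextIOWrapper mode='rw' encoding='UTF-8'>
Traceback (most recent call last):
BrokenPipeError: [Errno 32] Broken pipe
```

The carriage slipped down one tooth (6 mm) and the pawl caught again. It is standing still at F of about 1.8 N. I lift a little further in single rows and follow as soon as it moves.

>>> apply_moves --increments '[0, -0.7, 0, 0, 0, 0]'

```text
time_s: 15.7
tool_pos: [0.5018, 0.3394, 0.3077]
tcp_rot: [-1.176, 1.261, -1.26]
ft_force: [0.8, -0.0, -6.0]
grip_width: 0.0261
```

```bash
python3 rd.py 0
```

```text
15.7 z 307.74 F 4.23 Ft 2.87 comb 3.55
```

>>> apply_moves --increments '[0, -0.6, 0, 0, 0, 0]'

```text
time_s: 15.82
tool_pos: [0.5018, 0.3394, 0.3083]
tcp_rot: [-1.177, 1.261, -1.26]
ft_force: [2.1, -0.4, -6.6]
grip_width: 0.0252
```

```bash
python3 rd.py 0
```

```text
15.825 z 308.29 F 4.82 Ft 3.77 comb 4.29
```

```bash
python3 - <<'E'
from tr import *
f=grab("scene","s10"); print(*dz(f,load("s4"))); crop(f,280,90,380,170,8,"s10c")
g=(f["img"][120:140,340:360].astype(int).sum(2));
E
python3 rd.py 0
```

```text
cheek (-0.5, 2.75, 0.874) sink mm 9.48 handle (-0.25, 2.5, 0.808) 8.35
15.875 z 308.34 F 4.9 Ft 4.16 comb 4.53
```

View pics/s10c.png

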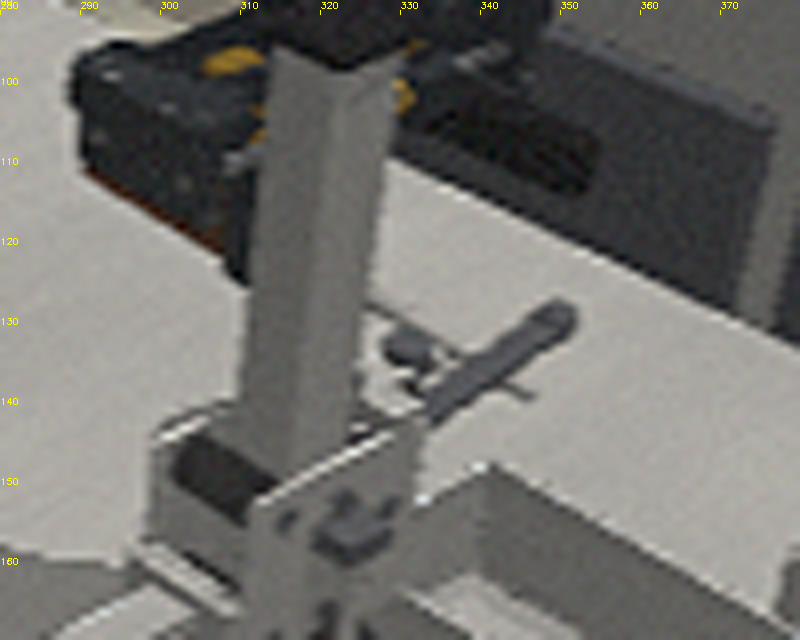

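>>> apply_moves --increments '[0, 1.3, 0, 0, 0, 0, 0, 1, 0, 0, 0, 0]'

```text
time_s: 16.12
tool_pos: [0.5019, 0.3394, 0.3061]
tcp_rot: [-1.176, 1.261, -1.261]
ft_force: [1.2, 0.2, -7.0]
grip_width: 0.0252
```

```bash
python3 rd.py 0
```

```text
16.125 z 306.11 F 5.22 Ft 4.45 comb 4.83
```

>>> apply_moves --increments '[0, 1.4, 0, 0, 0, 0, 0, 1.1, 0, 0, 0, 0]'

```text
time_s: 16.38
tool_pos: [0.5019, 0.3395, 0.3038]
tcp_rot: [-1.175, 1.261, -1.26]
ft_force: [0.1, -1.3, -6.6]
grip_width: 0.0255
```

```bash
python3 rd.py 0
cat > fr.py <<'E'
import sys
from tr import *
f=grab("scene",sys.argv[1]); print(*dz(f,load("s4")))
E
python3 fr.py s11; python3 rd.py 0
```

```text
16.375 z 303.83 F 4.88 Ft 4.1 comb 4.49
cheek (-0.5, 4.0, 0.855) sink mm 13.78 handle (0.0, 3.75, 0.799) 12.52
16.425 z 303.71 F 4.85 Ft 4.69 comb 4.77
```

>>> apply_moves --increments '[0, 1.4, 0, 0, 0, 0, 0, 1.2, 0, 0, 0, 0, 0, 1.1, 0, 0, 0, 0]'

```text
time_s: 16.8
tool_pos: [0.5019, 0.3395, 0.3002]
tcp_rot: [-1.175, 1.26, -1.261]
ft_force: [0.5, -0.8, -6.6]
grip_width: 0.0255
```

```bash
python3 rd.py 0
```

```text
16.8 z 300.22 F 4.89 Ft 4.33 comb 4.61
```

>>> apply_moves --increments '[0, 1.3, 0, 0, 0, 0, 0, 1.2, 0, 0, 0, 0, 0, 1.2, 0, 0, 0, 0]'

```text
time_s: 17.18
tool_pos: [0.5019, 0.3395, 0.2965]
tcp_rot: [-1.175, 1.26, -1.26]
ft_force: [0.2, -0.9, -5.7]
grip_width: 0.0258
```

```bash
python3 rd.py 0
```

```text
17.175 z 296.54 F 3.95 Ft 3.59 comb 3.77
```

>>> apply_moves --increments '[0, 1.0, 0, 0, 0, 0, 0, 1.0, 0, 0, 0, 0, 0, 1.0, 0, 0, 0, 0]'

```text
time_s: 17.55
tool_pos: [0.5019, 0.3395, 0.2935]
tcp_rot: [-1.175, 1.26, -1.26]
ft_force: [-0.3, -1.4, -5.3]
grip_width: 0.0251
```

```bash
python3 rd.py 0
```

```text
17.55 z 293.48 F 3.56 Ft 3.55 comb 3.56
```

>>> apply_moves --increments '[0, 0.8, 0, 0, 0, 0, 0, 0.9, 0, 0, 0, 0]'

```text
time_s: 17.8
tool_pos: [0.5019, 0.3395, 0.2918]
tcp_rot: [-1.175, 1.26, -1.26]
ft_force: [0.6, -1.2, -6.3]
grip_width: 0.0255
```

```bash
python3 rd.py 0;python3 fr.py s12; python3 rd.py 0
```

```text
17.8 z 291.76 F 4.58 Ft 3.89 comb 4.23
cheek (-0.75, 7.0, 0.762) sink mm 24.12 handle (-0.5, 6.75, 0.768) 22.54
17.85 z 291.61 F 5.05 Ft 3.65 comb 4.35
```

>>> apply_moves --increments '[0, 1.2, 0, 0, 0, 0, 0, 1.0, 0, 0, 0, 0, 0, 1.0, 0, 0, 0, 0]'

```text
time_s: 18.23
tool_pos: [0.5019, 0.3395, 0.2885]
tcp_rot: [-1.175, 1.261, -1.261]
ft_force: [-0.0, -1.1, -6.0]
grip_width: 0.0253
```

```bash
python3 rd.py 0
```

```text
18.225 z 288.55 F 4.21 Ft 4.0 comb 4.11
```

>>> apply_moves --increments '[0, 1.0, 0, 0, 0, 0, 0, 0.9, 0, 0, 0, 0, 0, 1.0, 0, 0, 0, 0]'

```text
time_s: 18.6
tool_pos: [0.5019, 0.3395, 0.2856]
tcp_rot: [-1.175, 1.261, -1.26]
ft_force: [0.9, -0.0, -4.7]
grip_width: 0.0257
```

```bash
python3 rd.py 0
```

```text
18.6 z 285.64 F 2.99 Ft 3.48 comb 3.24
```

>>> apply_moves --increments '[0, 0.4, 0, 0, 0, 0, 0, 0.7, 0, 0, 0, 0]'

```text
time_s: 18.85
tool_pos: [0.5019, 0.3395, 0.2845]
tcp_rot: [-1.176, 1.261, -1.261]
ft_force: [0.1, -0.2, -5.9]
grip_width: 0.0256
```

```bash
python3 rd.py 0
```

```text
18.85 z 284.51 F 4.11 Ft 4.53 comb 4.32
```

>>> apply_moves --increments '[0, 0.9, 0, 0, 0, 0, 0, 0.9, 0, 0, 0, 0, 0, 1.0, 0, 0, 0, 0]'

```text
time_s: 19.23
tool_pos: [0.5019, 0.3395, 0.2817]
tcp_rot: [-1.175, 1.261, -1.26]
ft_force: [0.8, -2.3, -6.7]
grip_width: 0.0256
```

```bash
python3 rd.py 0
```

```text
19.225 z 281.75 F 4.94 Ft 4.61 comb 4.77
```

>>> apply_moves --increments '[0, 1.2, 0, 0, 0, 0, 0, 1.1, 0, 0, 0, 0, 0, 1.1, 0, 0, 0, 0]'

```text
time_s: 19.6
tool_pos: [0.5019, 0.3395, 0.2784]
tcp_rot: [-1.175, 1.26, -1.26]
ft_force: [0.6, -1.7, -5.6]
grip_width: 0.0254
```

```bash
python3 rd.py 0;python3 fr.py s13; python3 rd.py 0
```

```text
19.6 z 278.42 F 3.83 Ft 4.16 comb 4.0
cheek (-1.0, 11.0, 0.704) sink mm 37.91 handle (-0.5, 10.75, 0.741) 35.9
19.65 z 278.25 F 5.04 Ft 3.84 comb 4.44
```

>>> apply_moves --increments '[0, 1.3, 0, 0, 0, 0, 0, 1.0, 0, 0, 0, 0, 0, 1.0, 0, 0, 0, 0]'

```text
time_s: 20.02
tool_pos: [0.5019, 0.3395, 0.2751]
tcp_rot: [-1.175, 1.261, -1.26]
ft_force: [-0.0, -0.8, -6.1]
grip_width: 0.0257
```

```bash
python3 rd.py 0
```

```text
20.025 z 275.08 F 4.39 Ft 3.68 comb 4.04
```

>>> apply_moves --increments '[0, 1.0, 0, 0, 0, 0, 0, 0.9, 0, 0, 0, 0, 0, 0.9, 0, 0, 0, 0]'

```text
time_s: 20.4
tool_pos: [0.5019, 0.3395, 0.2723]
tcp_rot: [-1.175, 1.261, -1.26]
ft_force: [1.3, -0.7, -6.9]
grip_width: 0.0256
```

```bash
python3 rd.py 0
```

```text
20.4 z 272.27 F 5.18 Ft 4.12 comb 4.65
```

>>> apply_moves --increments '[0, 1.1, 0, 0, 0, 0, 0, 1.1, 0, 0, 0, 0]'

```text
time_s: 20.65
tool_pos: [0.5019, 0.3395, 0.2701]
tcp_rot: [-1.175, 1.26, -1.26]
ft_force: [-0.5, -0.5, -6.3]
grip_width: 0.0252
```

```bash
python3 rd.py 0;python3 fr.py s14; python3 rd.py 0
```

```text
20.65 z 270.07 F 4.54 Ft 4.25 comb 4.4
cheek (-1.75, 13.5, 0.637) sink mm 46.52 handle (-0.75, 12.75, 0.708) 42.58
20.7 z 269.94 F 5.31 Ft 3.8 comb 4.55
```

>>> apply_moves --increments '[0, 1.3, 0, 0, 0, 0, 0, 1.0, 0, 0, 0, 0, 0, 1.0, 0, 0, 0, 0]'

```text
time_s: 21.08
tool_pos: [0.5019, 0.3395, 0.2668]
tcp_rot: [-1.175, 1.26, -1.261]
ft_force: [1.2, -1.4, -6.0]
grip_width: 0.0253
```

```bash
python3 rd.py 0
```

```text
21.075 z 266.78 F 4.23 Ft 3.96 comb 4.1
```

>>> apply_moves --increments '[0, 0.9, 0, 0, 0, 0, 0, 0.9, 0, 0, 0, 0]'

```text
time_s: 21.32
tool_pos: [0.5019, 0.3395, 0.265]
tcp_rot: [-1.175, 1.261, -1.261]
ft_force: [1.5, -0.8, -6.6]
grip_width: 0.0256
```

```bash
python3 rd.py 0
```

```text
21.325 z 264.97 F 4.88 Ft 4.11 comb 4.49
```

>>> apply_moves --increments '[0, 1.0, 0, 0, 0, 0, 0, 1.0, 0, 0, 0, 0]'

```text
time_s: 21.58
tool_pos: [0.5019, 0.3395, 0.263]
tcp_rot: [-1.175, 1.26, -1.26]
ft_force: [0.7, -1.4, -7.0]
grip_width: 0.0255
```

```bash
python3 rd.py 0;python3 fr.py s15; python3 rd.py 0
```

```text
21.575 z 262.96 F 5.26 Ft 3.99 comb 4.63
cheek (-2.25, 15.75, 0.669) sink mm 54.27 handle (-0.5, 15.25, 0.68) 50.93
21.625 z 262.83 F 4.11 Ft 3.5 comb 3.8
```

>>> apply_moves --increments '[0, 1.0, 0, 0, 0, 0, 0, 1.0, 0, 0, 0, 0]'

```text
time_s: 21.88
tool_pos: [0.502, 0.3395, 0.2612]
tcp_rot: [-1.175, 1.26, -1.26]
ft_force: [0.3, -0.7, -3.8]
grip_width: 0.0253
```

```bash
python3 rd.py 0
```

```text
21.875 z 261.16 F 2.04 Ft 2.77 comb 2.41
```

```bash
python3 fr.py s16; python3 rd.py 0; python3 fr.py s17; python3 rd.py 0; python3 fr.py s18; python3 rd.py 0;python3 tr.py s15
```

```text
cheek (-2.25, 15.75, 0.671) sink mm 54.27 handle (-0.5, 15.25, 0.68) 50.93
21.925 z 261.06 F 3.34 Ft 2.78 comb 3.06
cheek (-2.25, 15.75, 0.676) sink mm 54.27 handle (-0.5, 15.25, 0.676) 50.93
21.975 z 261.13 F 3.11 Ft 2.51 comb 2.81
cheek (-2.25, 15.75, 0.673) sink mm 54.27 handle (-0.5, 15.25, 0.676) 50.93
22.025 z 261.19 F 2.52 Ft 3.05 comb 2.79
s15 cheek (-2.25, 15.75, 0.669) sink mm 54.27 handle (-0.5, 15.25, 0.68) 50.93
```

>>> apply_moves --increments '[0, -0.6, 0, 0, 0, 0, 0, -0.6, 0, 0, 0, 0, 0, 0, 0, 0, 0, 0]'

```text
time_s: 22.4
tool_pos: [0.5019, 0.3395, 0.2622]
tcp_rot: [-1.175, 1.26, -1.26]
ft_force: [1.0, -0.1, -5.9]
grip_width: 0.0252
```

```bash
python3 fr.py s19; python3 rd.py 0; python3 fr.py s20; python3 rd.py 1
python3 - <<'E'
from h import *
f=grab("top","t20"); crop(f,90,110,290,230,4,"t20c"); s=load("s20"); crop(s,210,80,380,240,4,"s20c")
E
```

```text
cheek (-2.25, 15.75, 0.669) sink mm 54.27 handle (-0.5, 15.25, 0.677) 50.93
22.45 z 262.19 F 3.68 Ft 3.05 comb 3.37
cheek (-2.25, 15.75, 0.673) sink mm 54.27 handle (-0.5, 15.25, 0.678) 50.93
22.5 z 262.17 F 4.61 Ft 3.26 comb 3.93
22.55 z 262.19 F 3.39 Ft 3.46 comb 3.43
mean [4.   3.36] 3.68
```

View pics/s20c.png

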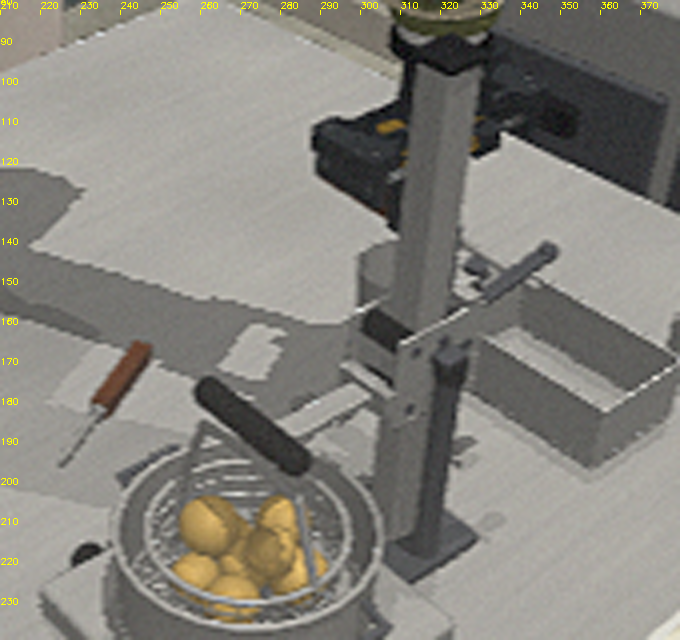

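View pics/t20c.png

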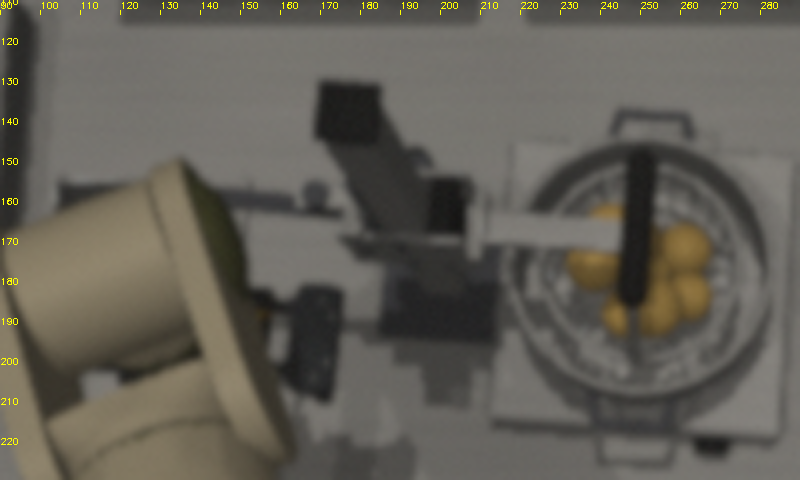

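Run:
```python
from h import *
t=load("t20");s=load("s20")
for a,b in(((249.5,148.5),(286,195.8)),((247,186),(260.5,176.5))): print(tri(t,a,s,b))
```

```text
(array([0.64356312, 0.06548805, 0.20395929]), np.float64(0.0010351041786370082))
(array([0.53945951, 0.07113633, 0.20289964]), np.float64(0.0012912601282048964))
```

The carriage stands still with the pawl held off at 3.7 N, and the handle axis is at z≈0.203, so its top is at about the 0.214 that means fully down. I take the rod away.

>>> apply_moves --increments '[0, 1.5, 0, 0, 0, 0, 0, 2, 0, 0, 0, 0, 0, 2, 0, 0, 0, 0, 0, 2, 0, 0, 0, 0, 0, 2, 0, 0, 0, 0, 0, 2.5, 0, 0, 0, 0, 0, 3, 0, 0, 0, 0, 0, 5, 0, 0, 0, 0, 0, 7, 0, 0, 0, 0, 0, 0, 0, 0, 0, 0, 0, 0, -10, 0, 0, 0, 0, 0, -20, 0, 0, 0, 0, 0, -30, 0, 0, 0, 0, 0, -30, 0, 0, 0, 0, 0, -30, 0, 0, 0, 0, 0, 0, 0, 0, 0]'

```text
time_s: 24.6
tool_pos: [0.3805, 0.3482, 0.2358]
tcp_rot: [-1.176, 1.259, -1.259]
ft_force: [0.6, -0.0, -1.2]
grip_width: 0.0256
```

```bash
python3 rd.py 0; python3 fr.py s21
python3 - <<'E'
from st import *
print(to((.3791,.3375,.33)))
s=load("s21"); crop(s,210,80,380,240,4,"s21c")
E
```

```text
24.6 z 235.8 F -0.54 Ft -0.49 comb -0.52
cheek (-2.25, 15.75, 0.689) sink mm 54.27 handle (-0.75, 15.0, 0.771) 50.1
t 24.65 p [0.3817 0.3481 0.2358] yaw -3.94 down [ 0.001  0.    -1.   ] F [-0.63  0.28 -0.86] T [ 0.015 -0.017 -0.013] w 0.0254
[ 10.7 -94.2  -1.8]
```

View pics/s21c.png

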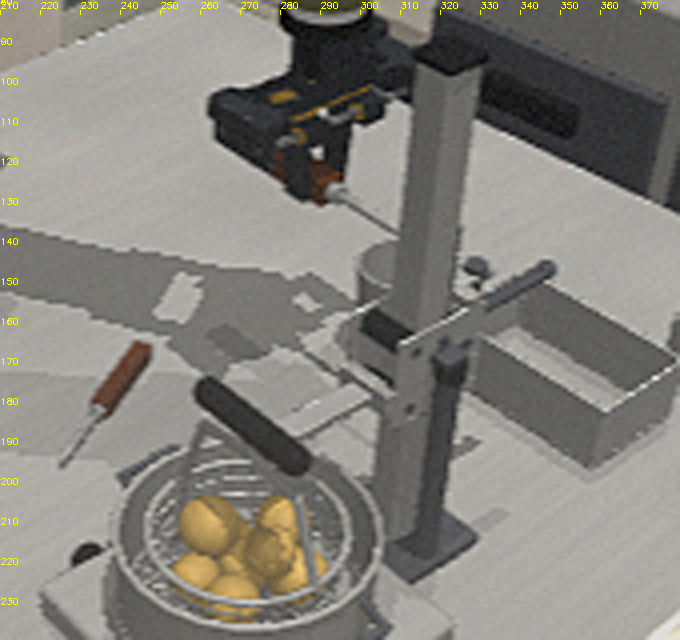

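>>> apply_moves --increments '[0, -20, 0, 0, 0, 0, 0, -37, 0, 0, 0, 0, 0, -37, 0, 0, 0, 0]'

```text
time_s: 25.02
tool_pos: [0.3829, 0.3476, 0.3304]
tcp_rot: [-1.175, 1.261, -1.261]
ft_force: [0.1, 1.0, -1.4]
grip_width: 0.0254
```

>>> apply_moves --increments '[20, 0, 1, 0, 0, 0, 40, 0, 3, 0, 0, 0, 40, 0, 3, 0, 0, 0, 40, 0, 3, 0, 0, 0, 40, 0, 3, 0, 0, 0, 40, 0, 3, 0, 0, 0, 40, 0, 3, 0, 0, 0, 40, 0, 3, 0, 0, 0, 40, 0, 3, 0, 0, 0, 40, 0, 3, 0, 0, 0, 40, 0, 3, 0, 0, 0, 40, 0, 3, 0, 0, 0, 40, 0, 3, 0, 0, 0, 40, 0, 3, 0, 0, 0, 40, 0, 3, 0, 0, 0, 40, 0, 3, 0, 0, 0, 40, 0, 3, 0, 0, 0, 38, 0, 1, 0, 0, 0, 0, 0, 0, 0, 0, 0, 0, 0, 0, 0, 0, 0]'

```text
time_s: 27.52
tool_pos: [0.3833, -0.3517, 0.3292]
tcp_rot: [-1.175, 1.261, -1.26]
ft_force: [-1.1, 0.7, -1.8]
grip_width: 0.0254
```

>>> apply_moves --increments '[0, 0, 0, 0, -7, 0, 0, 0, 0, 0, -7, 0, 0, 0, 0, 0, 0, 0, 4, 0, 18, 0, 0, 0, 4, 0, 20, 0, 0, 0, 4, 0, 20, 0, 0, 0, 2, 0, 16, 0, 0, 0, 0, 0, 0, 0, 0, 0, 0, 0, 0, 0, 0, 0]'

```text
time_s: 28.65
tool_pos: [0.4583, -0.3526, 0.3293]
tcp_rot: [-1.286, 1.081, -1.08]
ft_force: [-0.3, 0.6, -1.2]
grip_width: 0.0255
```

Run:
```python
from st import *
print(to((.4545,-.3526,.0708)))
f=grab("scene","s22"); crop(f,40,100,240,260,4,"s22c")
tip=x["tool_pos"]+M[:,2]*.124+M[:,1]*.0545; print(proj(f,tip),proj(f,tip-[0,0,.01]), proj(f,x["tool_pos"]+M[:,2]*.022+M[:,1]*.0545))
```

```text
t 28.65 p [ 0.4583 -0.3526  0.3293] yaw 9.94 down [-0. -0. -1.] F [-0.34  0.62 -1.21] T [0.013 0.032 0.036] w 0.0255
[ -0.7 258.5  -3.7]
[131.15162641 242.19268301] [132.22248275 245.34858492] [101.84438931 220.30030796]
```

View pics/s22c.png

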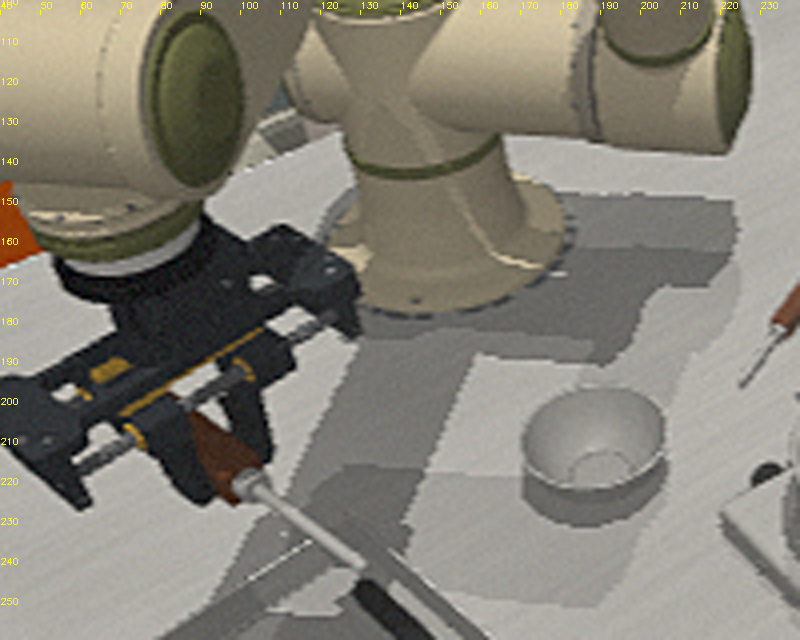

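>>> apply_moves --increments '[-1, 20, -4, 0, 0, 0, 0, 40, 0, 0, 0, 0, 0, 40, 0, 0, 0, 0, 0, 40, 0, 0, 0, 0, 0, 40, 0, 0, 0, 0, 0, 30, 0, 0, 0, 0, 0, 20, 0, 0, 0, 0, 0, 10, 0, 0, 0, 0, 0, 8, 0, 0, 0, 0, 0, 4, 0, 0, 0, 0, 0, 2, 0, 0, 0, 0, 0, 2, 0, 0, 0, 0, 0, 0, 0, 0, 0, 0]'

```text
time_s: 30.32
tool_pos: [0.4546, -0.3526, 0.0733]
tcp_rot: [-1.287, 1.08, -1.08]
ft_force: [0.0, -0.5, -1.9]
grip_width: 0.0258
```

```bash
python3 rd.py 1
```

```text
30.325 z 73.31 F 0.1 Ft 0.31 comb 0.21
30.375 z 73.34 F -0.57 Ft 0.35 comb -0.11
mean [-0.23  0.33] 0.05
```

>>> apply_moves --increments '[0, 1, 0, 0, 0, 0, 0, 1, 0, 0, 0, 0, 0, 0.3, 0, 0, 0, 0, 0, 0, 0, 0, 0, 0]'

```text
time_s: 30.88
tool_pos: [0.4545, -0.3526, 0.0709]
tcp_rot: [-1.287, 1.08, -1.08]
ft_force: [-0.0, -0.5, -2.1]
grip_width: 0.0258
```

```bash
python3 rd.py 1
```

```text
30.875 z 70.89 F 0.33 Ft 0.03 comb 0.18
30.925 z 70.91 F -0.71 Ft -0.31 comb -0.51
mean [-0.19 -0.14] -0.17
```

>>> apply_moves --increments '[0, 0.5, 0, 0, 0, 0, 0, 0.4, 0, 0, 0, 0, 0, 0, 0, 0, 0, 0]'

```text
time_s: 31.3
tool_pos: [0.4546, -0.3526, 0.0708]
tcp_rot: [-1.287, 1.079, -1.08]
ft_force: [-1.9, 2.5, 6.4]
grip_width: 0.0253
```

```bash
python3 rd.py 1
```

```text
31.3 z 70.76 F -8.16 Ft 4.15 comb -2.0
31.35 z 70.74 F -8.54 Ft 3.62 comb -2.46
mean [-8.35  3.88] -2.23
```

The rod rests on the tray floor. I open to 60 mm and withdraw upward.

>>> apply_moves --increments '[0, 0, 0, 0, 0, 0, 0, 0, 0, 0, 0, 0, 0, 0, 0, 0, 0, 0, 0, 0, 0, 0, 0, 0, 0, 0, 0, 0, 0, 0, 0, 0, 0, 0, 0, 0]' --gripper 70

```text
time_s: 32.1
tool_pos: [0.4545, -0.3526, 0.07]
tcp_rot: [-1.287, 1.08, -1.08]
ft_force: [-0.8, -0.8, -0.7]
grip_width: 0.0699
```

>>> apply_moves --increments '[0, -10, 0, 0, 0, 0, 0, -20, 0, 0, 0, 0, 0, -30, 0, 0, 0, 0, 0, -40, 0, 0, 0, 0, 0, -40, 0, 0, 0, 0, 0, -40, 0, 0, 0, 0, 0, -40, 0, 0, 0, 0, 0, 0, -30, 0, 0, 0, 0, 0, -30, 0, 0, 0, 0, 0, -30, 0, 0, 0, 0, 0, -30, 0, 0, 0, 0, 0, -30, 0, 0, 0, 0, 0, 0, 0, 0, 0]'

```text
time_s: 33.72
tool_pos: [0.3057, -0.3788, 0.2908]
tcp_rot: [-1.286, 1.081, -1.082]
ft_force: [0.4, -0.4, -0.1]
grip_width: 0.0701
```

```bash
python3 fr.py s23
python3 - <<'E'
from st import *
s=load("s23"); cv2.imwrite("pics/s23f.png",cv2.resize(s["img"][:,:,::-1],(800,600)))
f=grab("top","t23"); cv2.imwrite("pics/t23f.png",cv2.resize(f["img"][:,:,::-1],(800,600)))
E
```

```text
cheek (-2.25, 15.75, 0.69) sink mm 54.27 handle (-0.75, 15.0, 0.747) 50.1
t 33.775 p [ 0.3066 -0.3787  0.2907] yaw 9.92 down [ 0.001 -0.001 -1.   ] F [ 0.73 -0.64  0.75] T [ 0.013 -0.024  0.034] w 0.0701
```

View pics/s23f.png

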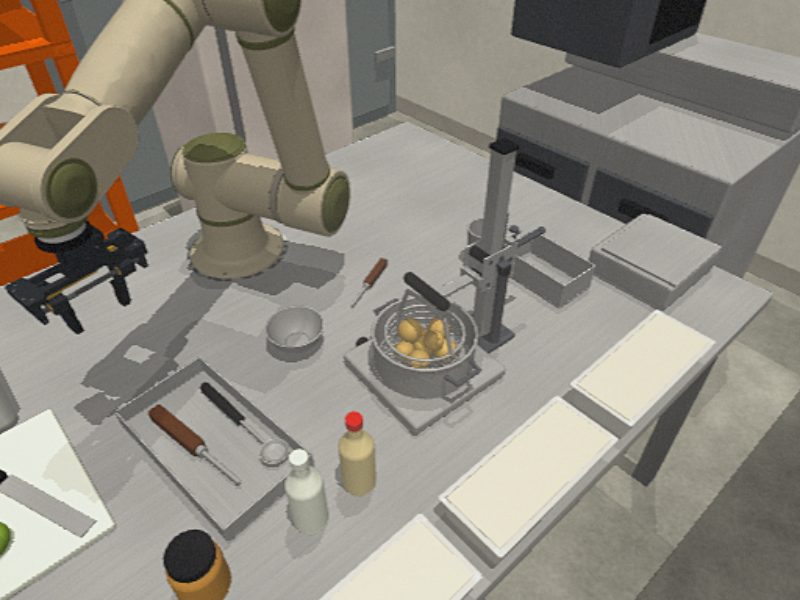

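View pics/t23f.png

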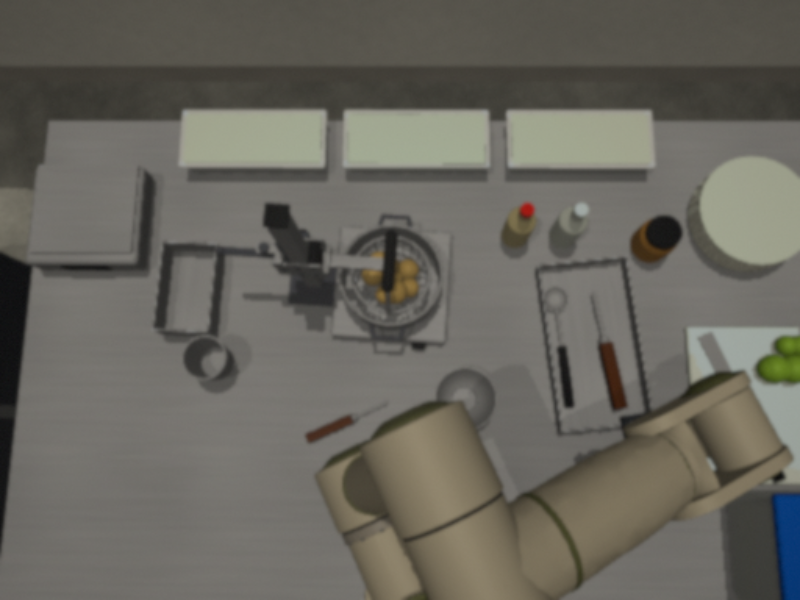

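The rod lies in the tray (scene px 195,445). The basket is in the pan (scene px 425,340), everything else is where it was, and the arm is clear.

```bash
python3 -c "
from plant import workorder
print(workorder.job_done())"
```

```text
the job is handed in; nothing more can be done
None
```

The basket is fully down in the pan and the rod is back in the tray. One thing did not go as asked: on the first lift the pawl slipped one tooth (6 mm) and caught again. The job is handed in, at about 34 s of the 72 s allowed.

- **The slip:** I had the pawl only part-way up when it came off the rack, so it dropped into the next tooth. I then lifted it about 1.2 mm further and followed it down to the bottom in one go, at about 7–8 mm/s.
- **Rod force:** It stayed at about 3–5 N by my average of force and torque readings. The highest single reading was 5.3 N with about 0.4 N of noise, so I saw nothing above 6 N but the margin was small.
- **Basket fully down:** With the pawl still held off at about 3.7 N, the carriage no longer moved. The handle axis measured z ≈ 0.203 m, which fits a fully lowered basket. My two tracked points gave slightly different sinks, 54 mm at the cheek plate and 51 mm at the handle, against about 50 mm estimated at the start.
- **Rod and other things:** The rod lies in the tray about where it was, and the other things look unmoved in both cameras. Setting the rod down pressed on the tray floor with about 8 N before I released it. The arm stands clear.

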